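# Fork the spring clip off a roll hub

## Robot

A 7-joint arm with a two-finger parallel gripper is mounted at the origin on the work surface. World frame = base frame: x ahead of the robot, y to its left, z up, the work surface at z = 0. Lengths are in m, angles in degrees, forces in N, time in s.
With the tool pointing down it reaches from about 0.4 to 0.85 m from the base axis. Payload 10.4 kg.
Tool frame: the origin (TCP) lies at the very end of the fingers, on their centre line; the grasp point (between the pads) lies 19 mm behind it (robot.pinch_z is the distance from the TCP to the grasp point, in m); z points along the fingers, x is the direction in which the jaws open and shut, and the axes are right-handed (so a half turn about z gives the same grasp; the last joint's range is limited). The gripper opens to 85 mm and grips with 20 to 120 N. Pads are 22 mm wide; open, the fingers measure 114 mm over their backs; the gripper's body (76 mm by 85 mm) begins 54 mm behind the grasp point. The pads swing forward as they close: fully open they stand 13 mm farther back than shut.
Start: joints at [-74.175, 19.034, -3.707, 83.658, 1.238, 77.344, -5.071], TCP at [0.184, 0.597, 0.231] pointing down, gripper open.
Joint ranges: [-148.97, 148.97], [-28.65, 121.19], [-84.17, 76.75], [9.2, 138.47], [-72.65, 252.65], [3.7, 117.97], [-149.18, 149.18]. Speed limits (degrees/s): [127.2, 127.2, 159.86, 159.86, 180, 180, 180].

## Interface

Orientations are given as [roll, pitch, yaw] about the fixed x, y, z axes, in that order (R = Rz(yaw) Ry(pitch) Rx(roll)).
In Python, from bench import robot gives the robot as it stands. The module is installed in compiled form; this text tells all that it offers.
- The arm moves only by the tool servo_tool, never from a script. Its argument "increments" is a list of rows, each a list of 3 entries, a list of its own where there are three numbers: the shift along the tool's x, y, z as a fraction of full scale, then the turn, a rotation vector about the tool's x, y, z as a fraction of full scale, then the closure, from -1 (fully open) to 1 (shut). A call has 1 to 8 rows; each row shifts and turns the commanded pose from where the row before left it, along the tool's axes as they then stand; what a row does not reach is not made up. Full scale, the value 1, is 15 cm for a shift and 45 degrees for a turn. A row lasts 1/8 s, in which the tool goes at most 62.5 mm and 10.7 degrees, less where a joint would pass 70% of its speed; a pose out of reach is approached as far as the arm can. A call with a number of a shift or a turn outside -1 to 1 is refused whole. A call with a gripper value outside its range is refused whole. The fingers move at their own pace and stop on an object; "force" is the grip in N (left out, the last holds). Time passes only in rows, so rows that do not move let the fingers close. It gives the time, the measured TCP pose, the force and the opening at its end, in the units of the state.
- robot.state(): the state, without advancing time (a new reading comes with each control period).
- robot.get_image(name): name is "scene" or "side" or "wrist"; returns a dict with "pixels" (480x640x3 uint8, red, green, blue), "intrinsics" (3x3 intrinsics, pixels), "R" (3x3) and "t" (3): a world point X has camera coordinates R X + t. Camera axes: x right, y down, z forward; pixel columns grow to the right and rows downward; lengths in m; the calibration is good to about 2 mm. A picture is of the moment at which its call begins. There is no depth.
- robot.close_job(): hands the job in, once; it reports no verdict.
The state is a dict: "clock": time; "joint_pos": joint angles; "joint_velocities": joint speeds; "effort": joint torques, N m; "tcp_pos": TCP position; "orientation": TCP orientation; "wrist_force": force on the tool from outside, world axes, zero at the start; "moment": the same for the moment, N m; "finger_gap": opening from 0.0 (shut) to 1.0 (fully open).
Only numpy, scipy, OpenCV 4.12 (cv2) and the standard library are available. Lean on these libraries where they do the work, as an engineer would, in place of code of your own. Each camera call takes 0.05 s, during which the arm holds its last target.

## Task

Pick up the forked wedge tool and slide its fork along the blue flange into the open mouth of the orange spring clip, one tine on each side of the steel shaft, so that the clip is spread; then lift the clip up off the shaft on the fork and lay it, with the tool, down in the grey tray. Do not touch the clip with the fingers while it is on or above the hub, do not drop the tool or the clip from a height, and leave the other things on the bench where they are.

Things in the scene. Friction and masses are not known exactly. Their poses are not given: they have to be found in the camera images.
- hub: roll hub fixed to the bench: dark base plate 130 x 100 x 10 mm under a round blue flange of 116 mm diameter whose flat top is 24 mm above the bench, an upright grooved steel shaft in its middle. Origin: on the shaft axis at bench level; z up, x towards the stop lug. The tool comes from the hub's -x side and moves along the hub's +x.
- shaft_top (a point): top of the steel shaft, 43 mm above the bench. Shaft neck 10 mm diameter, head 15 mm diameter from 34 mm above the bench to the top
- lug (a point): middle of the grey stop lug on the flange, 48 mm from the shaft axis on the hub's +x side; 10 mm (x) x 34 mm (y), rising 14 mm above the flange. It stands 1 mm behind the clip's bow, so that the clip cannot be pushed off along +x.
- clip: orange U-shaped spring clip, loose, 28 g, 8 mm thick, lying flat on the flange round the shaft's neck, its lips under the head. Origin: on the shaft axis, half-way up the clip, 28 mm above the bench; x towards the bow. Two arms, 18 mm apart inside, are hinged at the bow and sprung shut; the mouth opens to -x. Spread, it stays on the tines by its spring. Ease back 2 mm before lifting: it takes the pressure off the lug.
- clip_bow (a point): middle of the clip's closed bow, 39 mm ahead of clip along its +x; bow 6 mm (x) x 34 mm (y)
- clip_lips (a point): midway between the clip's two rounded lips, 8 mm behind clip (-x). Shut, the lips are 7 mm apart. The fork spreads them to 27 mm; this takes a push of about 5 to 15 N along the hub's +x. With the tine tips 7 to 18 mm beyond the shaft axis the lips rest on the parallel part of the tines and the arms clear the shaft's head.
- clip_mouth (a point): middle of the clip's open mouth, 30 mm behind clip (-x), where the flared tails end about 30 mm apart inside
- jaw_left (a joint): how far the clip's left (+y) arm is spread: 0 shut, about 0.23 rad with the fork fully in, limit 0.5
- jaw_right (a joint): the same for the right (-y) arm
- tool: forked wedge tool, loose, about 140 g, lying flat: steel fork 8 mm thick, 27 mm wide, under an upright black grip with red bands, 70 mm long (x), 22 mm wide (y), its top 54 mm above the tool's underside. Origin: centre of the grip, 27 mm above the underside; x points from grip to tines, z up. Grip from above, fingers closing along y, firmly (30 N or more).
- tool_tip (a point): point midway between the two tine tips, 4 mm above the tool's underside, 98.5 mm ahead of and 23 mm below tool. The slot between the tines is 20 mm wide and 51 mm deep. Each tine is 2 mm wide at its tip (24 mm over both) and widens outwards over 14 mm to 3.5 mm (27 mm over both), then runs parallel.
- tray: open grey tray fixed to the bench, 230 mm (its x) x 150 mm (its y), rim 18 mm high, walls and floor 4 mm thick. Origin: centre of its underside. With the clip on the fork, tool and clip together reach 130 mm ahead of and 43 mm behind tool, so the grip belongs about 40 mm off the middle along the tray's length.
- tape_roll: roll of green tape lying flat, 72 mm diameter, 24 mm high; a bystander. Origin: centre of its underside
- jar: white jar with a blue cap, 52 mm diameter, 60 mm high; a bystander. Origin: centre of its underside
- squeegee: yellow squeegee 52 x 90 mm, 14 mm high, lying flat; a bystander. Origin: centre of its underside
There are look-alikes about, which are no part of the job. Of the things that look like the tool, the largest one is meant.

How it is judged (in metres and radians):
On the way, in this order (a step that is already met when the one before it is completed fails the run):
1. the fork is slid into the clip on the shaft and both its arms are spread (value of joint each of jaw_left, jaw_right above 0.13 rad and horizontal distance between clip and hub below 0.012 m and z of clip in the frame of hub below 0.036 m), for 0.1 s.
2. the clip, still spread on the fork, is lifted clear above the shaft (value of joint each of jaw_left, jaw_right above 0.13 rad and z of clip in the frame of hub above 0.055 m), for 0.1 s.
At the end, for the whole second after the job is handed in: clip (its origin) and tool (grip centre) are within the tray's outline, the grip centre at least 10 mm inside it, the clip's origin below 45 mm and the grip centre below 50 mm above the tray's underside, the tool upright within 0.2 rad, both still and let go of (x of clip in the frame of tray between -0.115 and 0.115 m and y of clip in the frame of tray between -0.075 and 0.075 m and z of clip in the frame of tray below 0.045 m and x of tool in the frame of tray between -0.105 and 0.105 m and y of tool in the frame of tray between -0.065 and 0.065 m and z of tool in the frame of tray below 0.05 m and linear speed of each of clip, tool below 0.02 m/s and angle between tool's own z axis and vertical below 0.2 rad); the robot touches nothing.
It fails at once if the fingers touch the clip within 60 mm of the hub's shaft (contact force between the fingers and clip above 0.5 N and horizontal distance between clip and hub below 0.06 m).
It fails at once if the tool is dropped: it is not held while more than 50 mm above the bench (height (world z) of tool above 0.077 m and contact force between the fingers and tool below 0.05 N).
It fails at once if the clip is dropped: it is loose in the air more than 70 mm above the bench (height (world z) of clip above 0.074 m and contact force between clip and tool below 0.02 N and contact force between the fingers and clip below 0.02 N).
It fails at once if a bystander is moved more than 25 mm (distance of any of tape_roll, jar, squeegee from where it was at the start of the episode above 0.025 m).
It also fails if it takes over 53 s, if anything falls off the work surface, if the arm or the gripper's body presses on something with over 40 N, if the wrist force passes 120 N, or if a joint passes its speed limit or range.

## Working session

There is one attempt and no reset: what is moved stays moved. The work goes in short steps, Python scripts to look and compute and a tool call to move; the robot and the scene stay as the last step left them, time stands still between calls to the robot, and variables do not carry over. Pictures are saved under pics/ and viewed, and the job is handed in when it is done.

Besides the shell and the picture viewer there is one more tool, called after "Request:" by a JSON object that holds its "api" and its "payload", one argument or row to a line. servo_tool: Moves the arm, as the interface text tells. Its arguments: {"type":"object","properties":{"increments":{"type":"array"},"force":{"type":"number"}},"required":["increments"]}

```bash
mkdir -p pics; ls; python3 - <<'E'
from bench import robot
import cv2,pickle
print(robot.state())
for n in("scene","side","wrist"):
    d=robot.get_image(n); pickle.dump(d,open(f"pics/{n}0.pkl","wb")); cv2.imwrite(f"pics/{n}0.png",d["pixels"][:,:,::-1])
    print(n,d["intrinsics"],d["R"],d["t"])
E
```

```text
pics
{'clock': 0.0, 'joint_pos': array([-74.17530812,  19.07286028,  -3.70703806,  83.70370298,
         1.2381243 ,  77.34401183,  -5.06919866]), 'joint_velocities': array([ 0.17428602,  0.09963425,  0.07058373,  0.05892581, -0.11284429,
        0.00944887,  0.05087754]), 'effort': array([ 6.41243901e-06, -6.25457883e+01,  4.90039308e-02, -3.91600406e+01,
        1.61614880e-02,  1.01360321e-02, -8.28440079e-06]), 'tcp_pos': array([0.18388011, 0.59695915, 0.23052547]), 'orientation': array([1.79995803e+02, 8.05968632e-02, 7.28831761e+01]), 'wrist_force': array([ 0.66562181,  0.0601368 , -0.47770372]), 'moment': array([ 0.08108025,  0.04657751, -0.0264903 ]), 'finger_gap': 1.0022410282203476}
scene [[593.52868639   0.         320.37613873]
 [  0.         593.52868639 233.85942029]
 [  0.           0.           1.        ]] [[-0.28553322  0.9582922  -0.01211798]
 [ 0.84319214  0.24518782 -0.47844535]
 [-0.45551926 -0.14682982 -0.87803371]] [ 0.19968409 -0.42691014  1.66703076]
side [[491.74900833   0.         314.19970346]
 [  0.         491.74900833 246.26444999]
 [  0.           0.           1.        ]] [[ 0.996613   -0.08186265 -0.00781215]
 [-0.04620766 -0.47888196 -0.87666238]
 [ 0.06802481  0.8740541  -0.48104267]] [-0.55496646  0.06281827  0.87979338]
wrist [[376.29470875   0.         322.14337764]
 [  0.         376.29470875 243.17177353]
 [  0.           0.           1.        ]] [[ 0.29431136  0.95570863 -0.00135747]
 [ 0.91703383 -0.28200087  0.28200083]
 [ 0.26912782 -0.08424089 -0.9594132 ]] [-0.62536144 -0.03587025  0.37849036]
```

View pics/scene0.png

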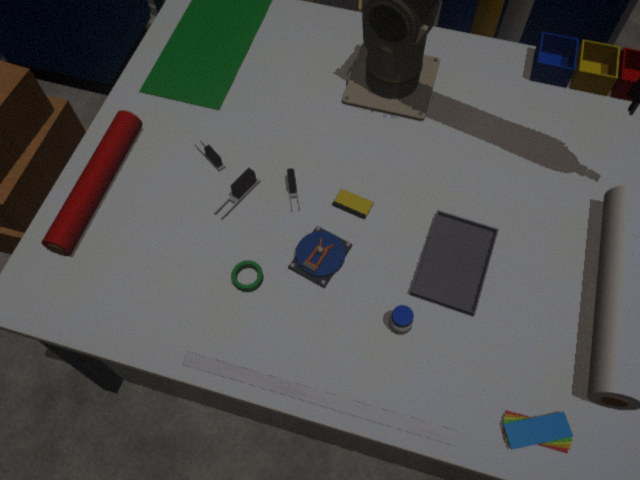

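View pics/side0.png

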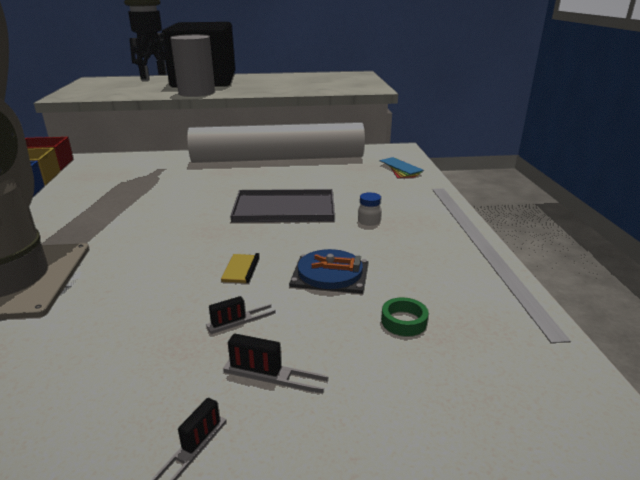

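View pics/wrist0.png

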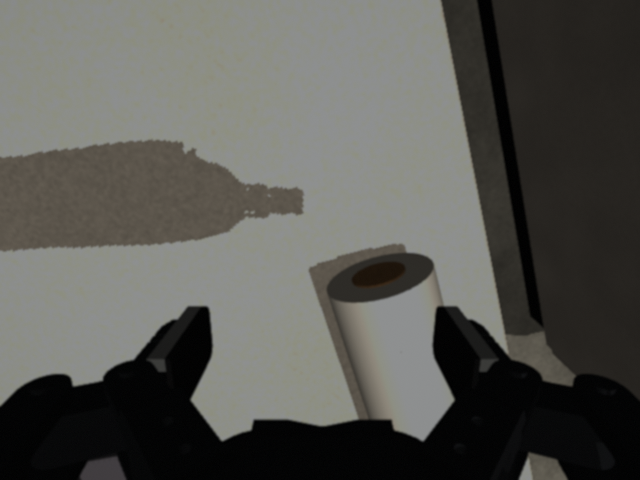

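Three fork-like things in the scene view: A (212,156), B (240,190) and C (292,185). B looks largest, so I'll confirm it with an enlarged crop and measurements.

```bash
cat > h.py <<'E'
import numpy as np,cv2,pickle
def load(n): return pickle.load(open(f"pics/{n}.pkl","rb"))
def plane(d,uv,z):
    uv=np.atleast_2d(np.array(uv,float)); R,t,K=d["R"],d["t"],d["intrinsics"]
    c=-R.T@t; r=(R.T@np.linalg.inv(K)@np.c_[uv,np.ones(len(uv))].T).T
    return c+r*((z-c[2])/r[:,2])[:,None]
def proj(d,X):
    X=np.atleast_2d(X); p=(d["intrinsics"]@(d["R"]@X.T+d["t"][:,None])).T
    return p[:,:2]/p[:,2:]
E
python3 - <<'E'
from h import *
d=load("scene0"); im=d["pixels"][:,:,::-1]; s=load("side0"); si=s["pixels"][:,:,::-1]
a=cv2.resize(im[135:300,190:380],None,fx=4,fy=4,interpolation=cv2.INTER_CUBIC)
cv2.imwrite("pics/c1.png",a)
b=cv2.resize(si[245:480,145:345],None,fx=2.5,fy=2.5,interpolation=cv2.INTER_CUBIC)
cv2.imwrite("pics/c2.png",b)
b=cv2.resize(si[240:300,280:380],None,fx=8,fy=8,interpolation=cv2.INTER_CUBIC)
cv2.imwrite("pics/c3.png",b)
for uv in [(212,156),(240,190),(292,185),(320,253),(353,203),(247,276),(402,325)]: print(uv,plane(d,uv,0.02).round(3))
E
```

```text
(212, 156) [[ 0.391 -0.383  0.02 ]]
(240, 190) [[ 0.469 -0.277  0.02 ]]
(292, 185) [[ 0.419 -0.157  0.02 ]]
(320, 253) [[ 0.581 -0.036  0.02 ]]
(353, 203) [[0.427 0.003 0.02 ]]
(247, 276) [[ 0.685 -0.18   0.02 ]]
(402, 325) [[0.7   0.188 0.02 ]]
```

View pics/c1.png

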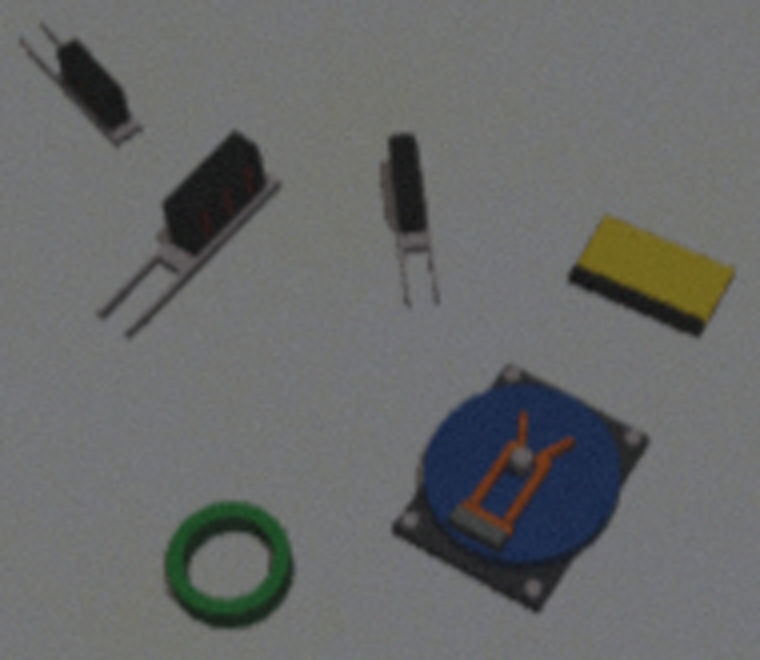

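View pics/c2.png

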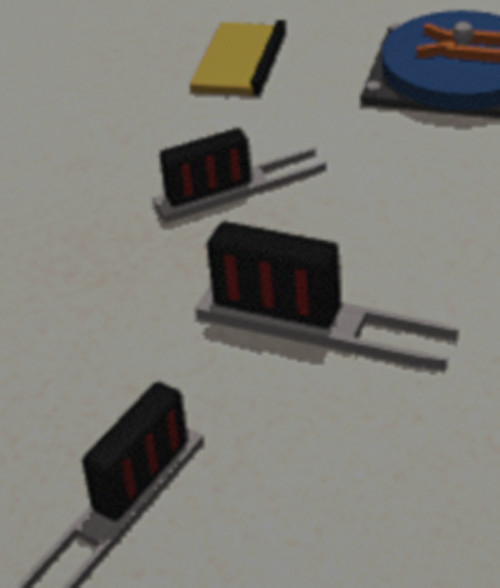

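View pics/c3.png

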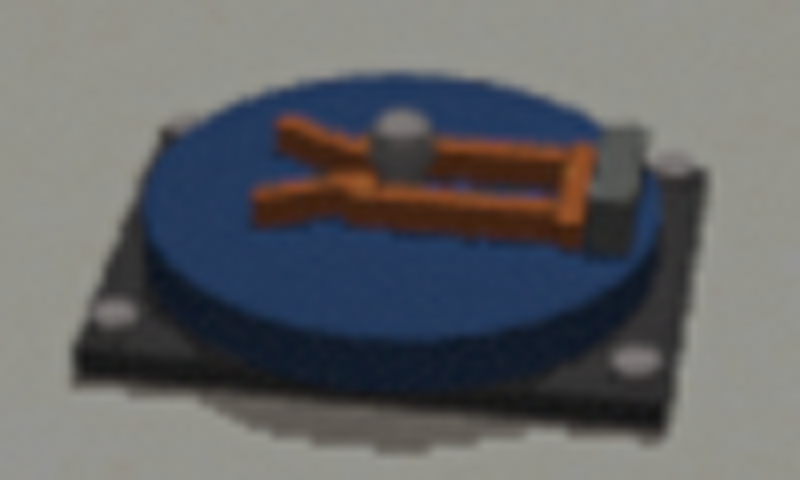

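B (240,190 in scene; red-banded grip, biggest in both views) is the tool. A and C are clearly smaller copies. Next I'll measure it, plus the hub and tray.

```bash
python3 - <<'E'
from h import *
d=load("scene0"); s=load("side0")
def S(c): return [(u/4+190-.375,v/4+135-.375) for u,v in c]
def Z(c): return [(u/2.5+145-.3,v/2.5+245-.3) for u,v in c]
tipS=plane(d,S([(102,316),(128,337)]),.006); tipZ=plane(s,Z([(457,336),(445,366)]),.006)
rear=plane(d,S([(280,185)]),.004)
print("tips scene",tipS.round(4),tipS.mean(0),"\nside",tipZ.round(4),tipZ.mean(0),"rear",rear)
# colour masks
def big(m,n=1):
    cs,_=cv2.findContours(m,cv2.RETR_EXTERNAL,cv2.CHAIN_APPROX_NONE); return sorted(cs,key=cv2.contourArea)[::-1][:n]
for nm,x,roi in(("scene",d,(225,165,262,205)),("side",s,(220,325,290,380))):
    im=x["pixels"]; u0,v0,u1,v1=roi
    g=im.max(2); m=np.zeros(g.shape,np.uint8)
    print(nm,"bg",np.median(g[v0:v1,u0:u1]))
    m[v0:v1,u0:u1]=(g[v0:v1,u0:u1]<55)*255
    c=big(m)[0]; print(" grip rect",cv2.minAreaRect(c), cv2.approxPolyDP(cv2.convexHull(c),1.5,True).reshape(-1,2).tolist())
    hsv=cv2.cvtColor(im,cv2.COLOR_RGB2HSV)
    b=cv2.inRange(hsv,(105,140,40),(125,255,255)); b[:200]=0; 
    if nm=="scene": b[:,:270]=0;b[:,380:]=0
    c=big(b)[0]; print(" blue",cv2.fitEllipse(cv2.convexHull(c)))
    o=cv2.inRange(hsv,(3,150,60),(15,255,255))
    if nm=="scene": o[:220]=0;o[290:]=0
    c=np.vstack(big(o,3)); print(" orange",cv2.boundingRect(c))
im=d["pixels"]; t=im[205:320,400:505]; cv2.imwrite("pics/c4.png",cv2.resize(t[:,:,::-1],None,fx=5,fy=5,interpolation=cv2.INTER_CUBIC))
print("shaft",plane(d,S([(522,457)]),.043),plane(s,[(330.2,254.5)],.043))
print("bolts",plane(d,S([(512,374),(634,439),(534,588),(411,520)]),.012).round(4).tolist())
print("tails",plane(d,S([(523,412),(572,440)]),.032).round(4).tolist(),"lug",plane(d,S([(480,522)]),.038))
E
```

```text
tips scene [[ 0.5428 -0.3169  0.006 ]
 [ 0.5523 -0.2961  0.006 ]] [ 0.54754231 -0.30652896  0.006     ] 
side [[ 0.5499 -0.3005  0.006 ]
 [ 0.5415 -0.3213  0.006 ]] [ 0.54569429 -0.31089198  0.006     ] rear [[ 0.41994025 -0.24427947  0.004     ]]
scene bg 111.0
 grip rect ((243.25001525878906, 183.25), (14.849241256713867, 31.11269760131836), 45.0) [[250, 169], [254, 173], [255, 182], [238, 198], [232, 194], [231, 185], [247, 169]]
 blue ((320.09625244140625, 253.3047332763672), (43.074058532714844, 48.015113830566406), 83.8688735961914)
 orange (0, 221, 333, 47)
side bg 59.5
 grip rect ((254.0546417236328, 354.7189636230469), (56.006614685058594, 34.54740905761719), 11.0035400390625) [[231, 337], [234, 334], [278, 342], [280, 352], [280, 368], [278, 373], [273, 376], [232, 367], [230, 365], [228, 346]]
 blue ((559.4810791015625, 186.13143920898438), (8.68746566772461, 39.37135314941406), 0.0)
 orange (27, 146, 374, 124)
shaft [[ 0.5819725  -0.03503099  0.043     ]] [[ 0.58275158 -0.03415786  0.043     ]]
bolts [[0.5147, -0.0618, 0.012], [0.5368, 0.0205, 0.012], [0.6459, -0.0092, 0.012], [0.6245, -0.0903, 0.012]]
tails [[0.548, -0.0447, 0.032], [0.5578, -0.0119, 0.032]] lug [[ 0.62618423 -0.04693489  0.038     ]]
```

View pics/c4.png

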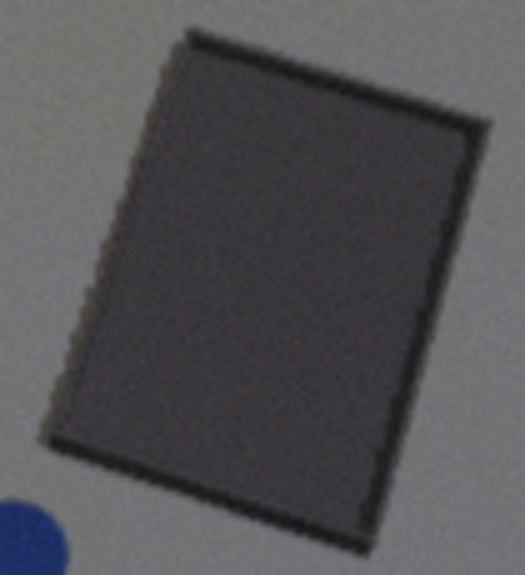

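```bash
python3 - <<'E'
from h import *
d=load("scene0"); w=load("wrist0")
c=np.array([(190,32),(490,122),(370,553),(43,441)])/5+[400,205]-.4
P=plane(d,c,.018); print("tray",P.round(4).tolist(),P.mean(0))
for i in range(4):
    e=P[(i+1)%4]-P[i]; print(np.linalg.norm(e).round(4),np.degrees(np.arctan2(e[1],e[0])).round(1))
ps=np.radians(72.88); Rt=np.array([[np.cos(ps),np.sin(ps),0],[np.sin(ps),-np.cos(ps),0],[0,0,-1]]).T
cam=-w["R"].T@w["t"]; print("cam in tool",Rt.T@(cam-[.1839,.597,.2305]), "axis",Rt.T@w["R"][2])
print(Rt)
E
```

```text
tray [[0.3908, 0.2057, 0.018], [0.4002, 0.3527, 0.018], [0.6328, 0.3344, 0.018], [0.621, 0.184, 0.018]] [0.5112041  0.26917909 0.018     ]
0.1473 86.3
0.2333 -4.5
0.1508 -94.5
0.2312 174.6
cam in tool [ 0.00118033 -0.07237128 -0.14189518] axis [-0.00128399  0.28200118  0.9594132 ]
[[ 0.29437394  0.95569032  0.        ]
 [ 0.95569032 -0.29437394  0.        ]
 [ 0.          0.         -1.        ]]
```

```bash
cat >> h.py <<'E'
def rows(p0,psi0,p1,psi1,n,clo,arc=False):
    """rounded rows; p in world; psi deg, tool straight down"""
    p=np.array(p0,float);psi=psi0;out=[]
    r0,a0=np.hypot(*p0[:2]),np.arctan2(p0[1],p0[0]); r1,a1=np.hypot(*p1[:2]),np.arctan2(p1[1],p1[0])
    for k in range(1,n+1):
        f=k/n
        if arc: r=r0+(r1-r0)*f;a=a0+(a1-a0)*f; q=np.array([r*np.cos(a),r*np.sin(a),p0[2]+(p1[2]-p0[2])*f])
        else: q=np.array(p0)+(np.array(p1)-p0)*f
        s=np.radians(psi); R=np.array([[np.cos(s),np.sin(s),0],[np.sin(s),-np.cos(s),0],[0,0,-1]]).T
        sh=(R.T@(q-p)/.15).round(3); t=round(-(psi0+(psi1-psi0)*f-psi)/45,3)
        p=p+R@sh*.15; psi-=t*45
        out.append([sh.tolist(),[0,0,t],clo])
    for i in range(0,n,8): print(str(out[i:i+8]).replace(' ',''))
    print("end",p.round(4),round(psi,2))
E
python3 - <<'E'
from h import *
rows([.1839,.597,.2305],72.88,[.455,-.272,.200],-112,24,-1,True)
E
```

```text
[[[-0.038,0.312,0.008],[0,0,0.171],-1],[[-0.02,0.312,0.009],[0,0,0.171],-1],[[-0.001,0.31,0.008],[0,0,0.172],-1],[[0.016,0.308,0.009],[0,0,0.171],-1],[[0.035,0.304,0.008],[0,0,0.171],-1],[[0.052,0.3,0.009],[0,0,0.171],-1],[[0.068,0.295,0.008],[0,0,0.171],-1],[[0.086,0.288,0.009],[0,0,0.171],-1]]
[[[0.101,0.28,0.008],[0,0,0.172],-1],[[0.116,0.273,0.009],[0,0,0.171],-1],[[0.132,0.263,0.008],[0,0,0.171],-1],[[0.146,0.254,0.009],[0,0,0.171],-1],[[0.159,0.243,0.008],[0,0,0.171],-1],[[0.172,0.232,0.009],[0,0,0.172],-1],[[0.184,0.22,0.008],[0,0,0.171],-1],[[0.195,0.207,0.009],[0,0,0.171],-1]]
[[[0.205,0.194,0.008],[0,0,0.171],-1],[[0.215,0.181,0.009],[0,0,0.171],-1],[[0.223,0.167,0.008],[0,0,0.172],-1],[[0.232,0.152,0.008],[0,0,0.171],-1],[[0.237,0.137,0.009],[0,0,0.171],-1],[[0.244,0.123,0.008],[0,0,0.171],-1],[[0.249,0.107,0.009],[0,0,0.171],-1],[[0.252,0.092,0.008],[0,0,0.171],-1]]
end [ 0.4551 -0.2719  0.2001] -111.98
```

Request:
{"api": "servo_tool", "payload": {
  "increments": [
    [[-0.038,0.312,0.008],[0,0,0.171],-1],
    [[-0.02,0.312,0.009],[0,0,0.171],-1],
    [[0,0.31,0.008],[0,0,0.172],-1],
    [[0.016,0.308,0.009],[0,0,0.171],-1],
    [[0.035,0.304,0.008],[0,0,0.171],-1],
    [[0.052,0.3,0.009],[0,0,0.171],-1],
    [[0.068,0.295,0.008],[0,0,0.171],-1],
    [[0.086,0.288,0.009],[0,0,0.171],-1]
  ]
}}

```text
clock: 1.15
tcp_pos: [0.4666, 0.3667, 0.2208]
orientation: [180.0, 0.0, 11.0]
wrist_force: [0.3, 0.3, 1.1]
finger_gap: 0.998
```

Request:
{"api": "servo_tool", "payload": {
  "increments": [
    [[0.101,0.28,0.008],[0,0,0.172],-1],
    [[0.116,0.273,0.009],[0,0,0.171],-1],
    [[0.132,0.263,0.008],[0,0,0.171],-1],
    [[0.146,0.254,0.009],[0,0,0.171],-1],
    [[0.159,0.243,0.008],[0,0,0.171],-1],
    [[0.172,0.232,0.009],[0,0,0.172],-1],
    [[0.184,0.22,0.008],[0,0,0.171],-1],
    [[0.195,0.207,0.009],[0,0,0.171],-1]
  ]
}}

```text
clock: 2.15
tcp_pos: [0.5606, 0.0354, 0.2107]
orientation: [180.0, 0.0, -50.6]
wrist_force: [0.6, -0.1, 0.2]
finger_gap: 1.0
```

Request:
{"api": "servo_tool", "payload": {
  "increments": [
    [[0.205,0.194,0.008],[0,0,0.171],-1],
    [[0.215,0.181,0.009],[0,0,0.171],-1],
    [[0.223,0.167,0.008],[0,0,0.172],-1],
    [[0.232,0.152,0.008],[0,0,0.171],-1],
    [[0.237,0.137,0.009],[0,0,0.171],-1],
    [[0.244,0.123,0.008],[0,0,0.171],-1],
    [[0.249,0.107,0.009],[0,0,0.171],-1],
    [[0.252,0.092,0.008],[0,0,0.171],-1]
  ]
}}

```text
clock: 3.15
tcp_pos: [0.4543, -0.2725, 0.2007]
orientation: [180.0, 0.0, -112.2]
wrist_force: [1.0, 0.0, 0.2]
finger_gap: 1.001
```

```bash
cat >> h.py <<'E'
def snap(n,tag):
    from bench import robot
    d=robot.get_image(n); pickle.dump(d,open(f"pics/{n}{tag}.pkl","wb")); cv2.imwrite(f"pics/{n}{tag}.png",d["pixels"][:,:,::-1]); return d
def st():
    from bench import robot
    s=robot.state(); print({k:np.round(s[k],4).tolist() for k in("clock","joint_pos","tcp_pos","orientation","wrist_force","finger_gap")})
E
python3 - <<'E'
from h import *
snap("wrist","1"); st()
E
```

```text
{'clock': 3.2, 'joint_pos': [-20.7919, 10.3959, 53.3072, 102.8798, -8.7077, 71.0797, -78.0833], 'tcp_pos': [0.4505, -0.2775, 0.2008], 'orientation': [179.9761, -0.0829, -112.9877], 'wrist_force': [-3.7586, -4.1854, 0.6401], 'finger_gap': 1.0025}
```

View pics/wrist1.png

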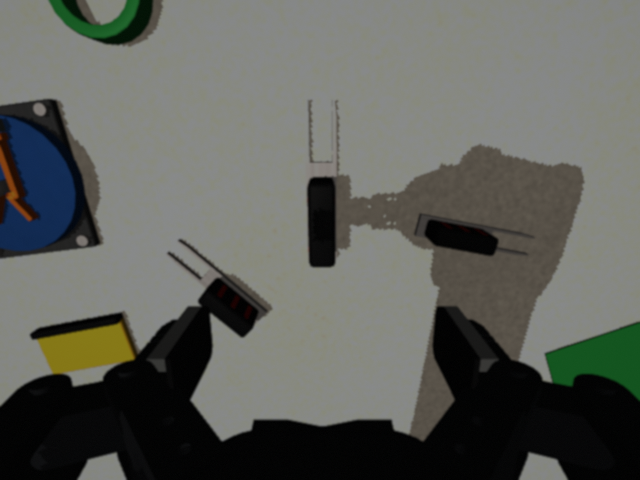

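The wrist view shows the tool centred at (321,222), with tine tips at (309,100) and (338,100). A small copy sits on either side, at (230,300) and (460,235). I'll let the arm settle and measure again.

Request:
{"api": "servo_tool", "payload": {
  "increments": [
    [[0,0,0],[0,0,0],-1],
    [[0,0,0],[0,0,0],-1],
    [[0,0,0],[0,0,0],-1]
  ]
}}

```text
clock: 3.58
tcp_pos: [0.4558, -0.2705, 0.2007]
orientation: [180.0, 0.0, -111.8]
wrist_force: [-0.5, 1.0, 0.2]
finger_gap: 0.999
```

```bash
python3 - <<'E'
from h import *
d=snap("wrist","2"); st()
im=d["pixels"][:,:,::-1]
cv2.imwrite("pics/c5.png",cv2.resize(im[80:290,270:390],None,fx=2.8,fy=2.8,interpolation=cv2.INTER_CUBIC))
g=im.max(2); m=((g<45)*255).astype(np.uint8); m[:150]=0;m[290:]=0;m[:,:285]=0;m[:,370:]=0
c=max(cv2.findContours(m,cv2.RETR_EXTERNAL,cv2.CHAIN_APPROX_NONE)[0],key=cv2.contourArea)
print(cv2.minAreaRect(c),cv2.boundingRect(c))
E
```

```text
{'clock': 3.625, 'joint_pos': [-21.1265, 10.4883, 52.7759, 102.7378, -8.8149, 71.0934, -77.8027], 'tcp_pos': [0.4558, -0.2707, 0.2007], 'orientation': [179.989, 0.0033, -111.8643], 'wrist_force': [0.3197, -0.0095, 0.3192], 'finger_gap': 1.0003}
((324.0, 222.0), (88.0, 26.0), 90.0) (311, 178, 27, 89)
```

View pics/c5.png

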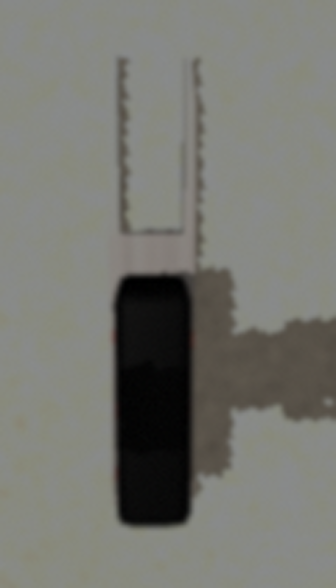

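```bash
python3 - <<'E'
from h import *
d=load("wrist2")
f=lambda a:[(u/2.8+270-.3,v/2.8+80-.3) for u,v in a]
tips=plane(d,f([(121,58),(195,58)]),.008).mean(0); slot=plane(d,f([(152.5,232)]),.008)[0]; rear=plane(d,f([(153.5,525)]),.054)[0]
print(tips,slot,rear)
v=tips-rear; yaw=np.degrees(np.arctan2(v[1],v[0])); print("yaw",yaw,np.hypot(v[0],v[1]),"expect .1335")
u=v[:2]/np.hypot(v[0],v[1])
for n,p,o in(("tips",tips,.0985),("slot",slot,.0475),("rear",rear,-.035)): print(n,p[:2]-u*o)
E
```

```text
[ 0.54462003 -0.30863498  0.008     ] [ 0.49805292 -0.2882893   0.008     ] [ 0.42362927 -0.25864936  0.054     ]
yaw -22.44727395276116 0.13090961021618105 expect .1335
tips [ 0.45358324 -0.27102442]
slot [ 0.45415194 -0.27015223]
rear [ 0.45597736 -0.27201352]
```

Tool origin is about (0.4545, -0.271) at yaw -22.4°, and the gripper is already above it. I'll descend and grip.

Request:
{"api": "servo_tool", "payload": {
  "increments": [
    [[0,0.005,0.25],[0,0,0.01],-1],
    [[0,0,0.25],[0,0,0],-1],
    [[0,0,0.25],[0,0,0],-1],
    [[0,0,0.25],[0,0,0],-1],
    [[0,0,0.24],[0,0,0],-1],
    [[0,0,0],[0,0,0],-1],
    [[0,0,0],[0,0,0],-1]
  ],
  "force": 90
}}

```text
clock: 4.5
tcp_pos: [0.4552, -0.2715, 0.016]
orientation: [-179.9, -0.0, -112.4]
wrist_force: [-0.1, 0.7, 0.6]
finger_gap: 1.002
```

Request:
{"api": "servo_tool", "payload": {
  "increments": [
    [[0,0,0],[0,0,0],1],
    [[0,0,0],[0,0,0],1],
    [[0,0,0],[0,0,0],1],
    [[0,0,0],[0,0,0],1],
    [[0,0,0],[0,0,0],1],
    [[0,0,0],[0,0,0],1],
    [[0,0,0],[0,0,0],1],
    [[0,0,0],[0,0,0],1]
  ],
  "force": 90
}}

```text
clock: 5.5
tcp_pos: [0.455, -0.2713, 0.0153]
orientation: [-180.0, 0.0, -112.4]
wrist_force: [-0.5, 1.7, 6.2]
finger_gap: 0.25
```

```bash
python3 - <<'E'
from h import *
d=snap("wrist","3"); st()
E
```

```text
{'clock': 5.55, 'joint_pos': [-12.0347, 26.4729, 45.1723, 112.2717, -24.075, 50.9149, -66.7348], 'tcp_pos': [0.455, -0.2713, 0.0153], 'orientation': [-179.9577, 0.0239, -112.4238], 'wrist_force': [-0.5454, 2.1193, 5.5764], 'finger_gap': 0.2473}
```

View pics/wrist3.png

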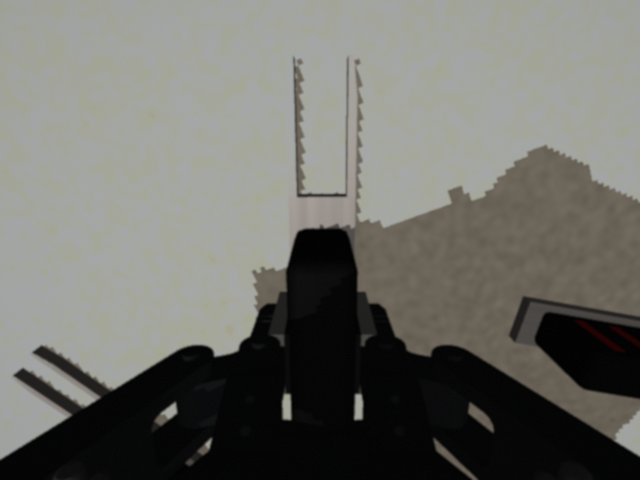

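Gripped. The slot is centred in the view: corners at (298,195) and (347,195), tips at row 57. Next I'll work out the tip offset in the hand and the route to the hub.

```bash
python3 - <<'E'
from h import *
d=load("wrist3")
s=np.radians(-112.42); R=np.array([[np.cos(s),np.sin(s),0],[np.sin(s),-np.cos(s),0],[0,0,-1]]).T
for uv in [(294.5,57),(348.5,57),(297.5,195),(347.5,195)]:
    print(uv,(R.T@(plane(d,uv,.008)[0]-[.455,-.2713,.0153])).round(4))
print("lift");rows([.455,-.2713,.0153],-112.42,[.455,-.2713,.135],-112.42,3,1)
print("move");rows([.455,-.2713,.135],-112.42,[.434,.006,.135],-105,8,1)
E
```

```text
(294.5, 57) [-0.0109 -0.0971  0.0073]
(348.5, 57) [ 0.0086 -0.0971  0.0073]
(297.5, 195) [-0.0108 -0.0471  0.0073]
(347.5, 195) [ 0.0092 -0.0471  0.0073]
lift
[[[0.0,0.0,-0.266],[0,0,-0.0],1],[[0.0,0.0,-0.266],[0,0,-0.0],1],[[0.0,0.0,-0.266],[0,0,-0.0],1]]
end [ 0.455  -0.2713  0.135 ] -112.42
move
[[[-0.207,0.104,0.0],[0,0,-0.021],1],[[-0.209,0.101,0.0],[0,0,-0.02],1],[[-0.21,0.098,0.0],[0,0,-0.021],1],[[-0.212,0.094,0.0],[0,0,-0.02],1],[[-0.213,0.091,0.0],[0,0,-0.021],1],[[-0.214,0.087,0.0],[0,0,-0.021],1],[[-0.217,0.084,0.0],[0,0,-0.02],1],[[-0.217,0.08,0.0],[0,0,-0.021],1]]
end [0.434 0.006 0.135] -105.0
```

Request:
{"api": "servo_tool", "payload": {
  "increments": [
    [[0,0,-0.15],[0,0,0],1],
    [[0,0,-0.2],[0,0,0],1],
    [[0,0,-0.25],[0,0,0],1],
    [[0,0,-0.2],[0,0,0],1],
    [[0,0,0],[0,0,0],1]
  ]
}}

```text
clock: 6.18
tcp_pos: [0.4555, -0.2717, 0.1365]
orientation: [-179.8, 0.1, -112.4]
wrist_force: [0.3, 0.1, -1.2]
finger_gap: 0.247
```

Request:
{"api": "servo_tool", "payload": {
  "increments": [
    [[-0.207,0.104,0],[0,0,-0.021],1],
    [[-0.209,0.101,0],[0,0,-0.02],1],
    [[-0.21,0.098,0],[0,0,-0.021],1],
    [[-0.212,0.094,0],[0,0,-0.02],1],
    [[-0.213,0.091,0],[0,0,-0.021],1],
    [[-0.214,0.087,0],[0,0,-0.021],1],
    [[-0.217,0.084,0],[0,0,-0.02],1],
    [[-0.217,0.08,0],[0,0,-0.021],1]
  ]
}}

```text
clock: 7.18
tcp_pos: [0.4326, 0.0073, 0.1338]
orientation: [179.9, -0.0, -105.0]
wrist_force: [0.4, -0.5, -1.3]
finger_gap: 0.249
```

Request:
{"api": "servo_tool", "payload": {
  "increments": [
    [[0,0,0],[0,0,0],1],
    [[0,0,0],[0,0,0],1],
    [[0,0,0],[0,0,0],1],
    [[0,0,0],[0,0,0],1],
    [[0,0,0],[0,0,0],1]
  ]
}}

```text
clock: 7.8
tcp_pos: [0.4336, 0.0058, 0.1348]
orientation: [180.0, 0.0, -105.0]
wrist_force: [0.6, 0.0, -1.7]
finger_gap: 0.246
```

```bash
python3 - <<'E'
from h import *
d=snap("wrist","4"); st()
E
```

```text
{'clock': 7.85, 'joint_pos': [-46.0413, -2.726, 39.028, 119.812, 1.9298, 62.3168, -112.9754], 'tcp_pos': [0.4336, 0.0059, 0.1348], 'orientation': [179.9999, 0.0079, -105.0336], 'wrist_force': [-0.174, 0.9128, -1.5182], 'finger_gap': 0.2471}
```

View pics/wrist4.png

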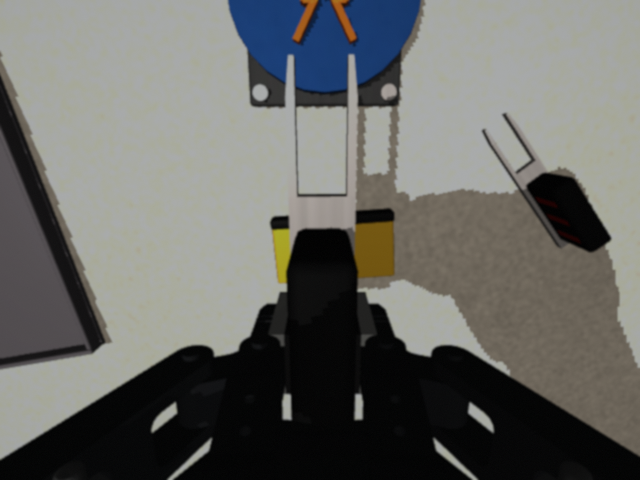

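The tines (290–352, row 57) line up with the clip tails at (297,40) and (352,39). The squeegee is below, and its top is only 14 mm high. I'll quantify the alignment.

```bash
python3 - <<'E'
from h import *
d=load("wrist4"); T=np.array([.4336,.0059,.1348])
s=np.radians(-105.03); R=np.array([[np.cos(s),np.sin(s),0],[np.sin(s),-np.cos(s),0],[0,0,-1]]).T
L=lambda uv,z:(R.T@(plane(d,uv,z)-T).T).T.round(4)
print("bolts",L([(260,93),(389,92)],.012).tolist(),"tails",L([(297,40),(352,39)],.032).tolist())
zt=T[2]-.0073
print("tine tips outer",L([(288,56),(356,56)],zt).tolist())
hsv=cv2.cvtColor(d["pixels"],cv2.COLOR_RGB2HSV)
b=cv2.inRange(hsv,(105,140,30),(125,255,255)); 
c=max(cv2.findContours(b,cv2.RETR_EXTERNAL,cv2.CHAIN_APPROX_NONE)[0],key=cv2.contourArea).reshape(-1,2)
print("flange rows",[(v,c[c[:,1]==v][:,0].min(),c[c[:,1]==v][:,0].max()) for v in(5,15,30)])
for v in(5,15,30):
    print(L([(c[c[:,1]==v][:,0].min(),v),(c[c[:,1]==v][:,0].max(),v)],.024).mean(0))
print("shaft expected",R.T@(np.array([.582,-.0346,.024])-T))
E
```

```text
bolts [[-0.0416, -0.096, 0.1228], [0.0429, -0.0966, 0.1228]] tails [[-0.0156, -0.123, 0.1028], [0.0166, -0.1235, 0.1028]]
tine tips outer [[-0.0132, -0.0976, 0.0073], [0.0113, -0.0976, 0.0073]]
flange rows [(5, np.int32(230), np.int32(418)), (15, np.int32(232), np.int32(416)), (30, np.int32(238), np.int32(410))]
[ 0.00025 -0.14325  0.1108 ]
[ 0.00025 -0.138    0.1108 ]
[ 0.00025 -0.1301   0.1108 ]
shaft expected [ 0.00063071 -0.15382592  0.1108    ]
```

Request:
{"api": "servo_tool", "payload": {
  "increments": [
    [[0.009,0,0.15],[0,0,0.005],1],
    [[0,0,0.2],[0,0,0],1],
    [[0,0,0.15],[0,0,0],1],
    [[0,0,0.1],[0,0,0],1],
    [[0,0,0.02],[0,0,0],1],
    [[0,0,0],[0,0,0],1],
    [[0,0,0],[0,0,0],1],
    [[0,0,0],[0,0,0],1]
  ]
}}

```text
clock: 8.85
tcp_pos: [0.4336, 0.005, 0.0423]
orientation: [-180.0, 0.1, -105.2]
wrist_force: [0.2, -0.4, -1.4]
finger_gap: 0.246
```

```bash
python3 - <<'E'
from h import *
d=snap("wrist","5"); st(); s=snap("side","5")
cv2.imwrite("pics/c6.png",cv2.resize(s["pixels"][200:300,180:390,::-1],None,fx=3.8,fy=3.8,interpolation=cv2.INTER_CUBIC))
E
```

```text
{'clock': 8.9, 'joint_pos': [-44.4002, 7.9618, 40.1712, 124.7483, -6.8062, 49.307, -105.284], 'tcp_pos': [0.4335, 0.005, 0.0422], 'orientation': [-179.9676, 0.0425, -105.2274], 'wrist_force': [0.6485, 0.745, -1.0841], 'finger_gap': 0.2451}
```

View pics/wrist5.png

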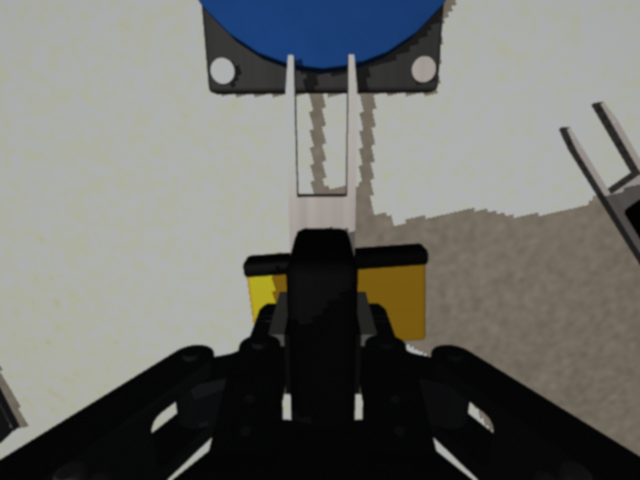

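View pics/c6.png

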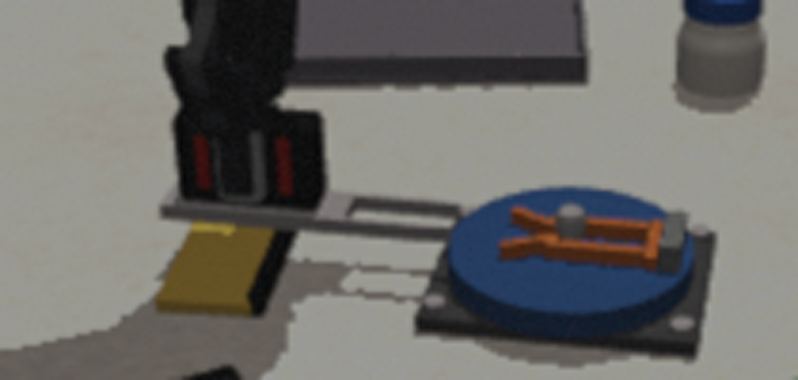

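The fork is centred on the hub within about 1 mm: bolts at (222,71) and (424,69), slot centre 322. I'll make a small turn and lower slightly, then enter the tails.

Request:
{"api": "servo_tool", "payload": {
  "increments": [
    [[0.01,0,0.012],[0,0,-0.011],1],
    [[0,0,0],[0,0,0],1],
    [[0,-0.05,0],[0,0,0],1],
    [[0,-0.05,0],[0,0,0],1],
    [[0,-0.05,0],[0,0,0],1],
    [[0,-0.04,0],[0,0,0],1],
    [[0,0,0],[0,0,0],1],
    [[0,0,0],[0,0,0],1]
  ]
}}

```text
clock: 9.95
tcp_pos: [0.4602, -0.0039, 0.0399]
orientation: [180.0, -0.0, -104.7]
wrist_force: [0.5, 0.7, -0.6]
finger_gap: 0.246
```

```bash
python3 - <<'E'
from h import *
d=snap("wrist","6"); st(); s=snap("side","6"); c=snap("scene","6")
a=cv2.resize(s["pixels"][210:300,260:390,::-1],(800,554),interpolation=cv2.INTER_CUBIC)
cv2.imwrite("pics/c7.png",a)
cv2.imwrite("pics/c8.png",cv2.resize(d["pixels"][0:220,220:420,::-1],None,fx=2.7,fy=2.7,interpolation=cv2.INTER_CUBIC))
E
```

```text
{'clock': 10.0, 'joint_pos': [-41.7928, 12.3848, 40.0087, 121.1558, -10.4147, 49.7833, -100.4107], 'tcp_pos': [0.4601, -0.0039, 0.04], 'orientation': [179.9818, 0.0035, -104.7339], 'wrist_force': [0.1037, -0.3439, -1.4948], 'finger_gap': 0.2462}
```

View pics/c7.png

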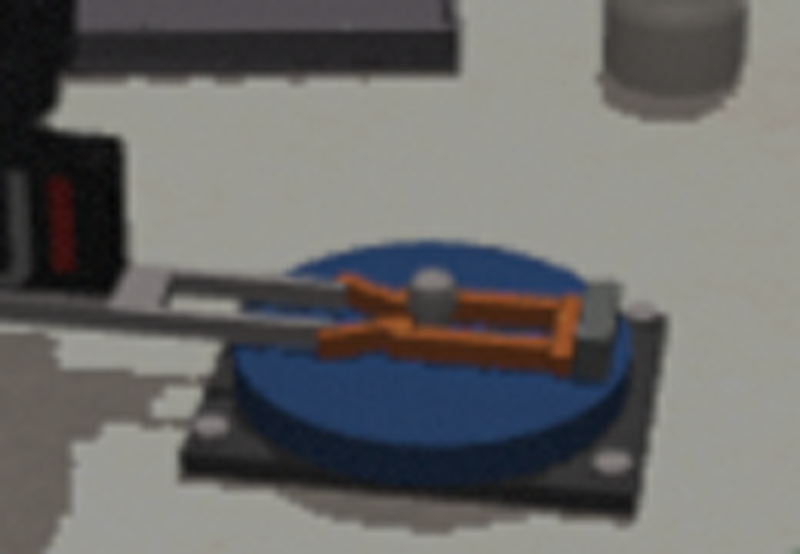

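View pics/c8.png

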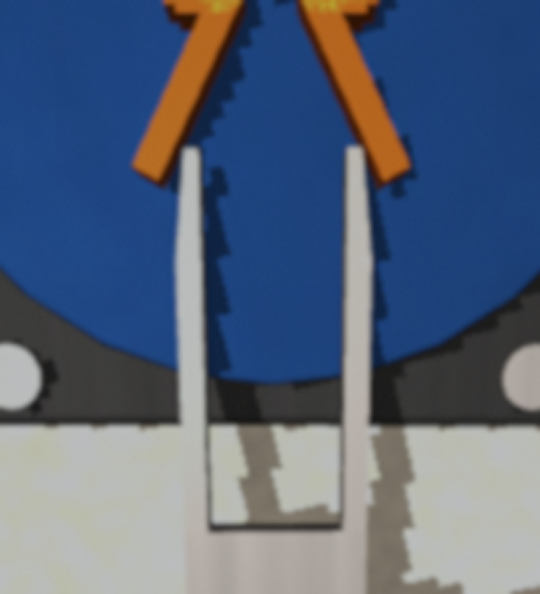

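Both tines are inside the tails (crop tips (190,150) and (355,150)). I'll push in slowly.

Request:
{"api": "servo_tool", "payload": {
  "increments": [
    [[0,-0.03,0],[0,0,0],1],
    [[0,-0.03,0],[0,0,0],1],
    [[0,-0.03,0],[0,0,0],1],
    [[0,-0.03,0],[0,0,0],1],
    [[0,-0.03,0],[0,0,0],1],
    [[0,0,0],[0,0,0],1]
  ]
}}

```text
clock: 10.85
tcp_pos: [0.4774, -0.0081, 0.0393]
orientation: [179.3, 0.0, -104.7]
wrist_force: [-32.3, 8.2, 28.2]
finger_gap: 0.248
```

Request:
{"api": "servo_tool", "payload": {
  "increments": [
    [[0,-0.03,0],[0,0,0],1],
    [[0,-0.03,0],[0,0,0],1],
    [[0,-0.03,0],[0,0,0],1],
    [[0,-0.02,0],[0,0,0],1],
    [[0,0,0],[0,0,0],1],
    [[0,0,0],[0,0,0],1]
  ]
}}

```text
clock: 11.6
tcp_pos: [0.4977, -0.0138, 0.0397]
orientation: [179.9, -0.0, -104.7]
wrist_force: [-4.4, 0.9, -2.1]
finger_gap: 0.25
```

```bash
python3 - <<'E'
from h import *
d=snap("wrist","7"); st(); s=snap("side","7")
T=np.array(__import__("bench").robot.state()["tcp_pos"]);print("tip beyond axis",np.hypot(*(T[:2]-[.582,-.0346]))*-1+.0975)
a=cv2.resize(s["pixels"][210:300,260:390,::-1],(800,554),interpolation=cv2.INTER_CUBIC)
cv2.imwrite("pics/c9.png",a)
cv2.imwrite("pics/c10.png",cv2.resize(d["pixels"][0:220,220:420,::-1],None,fx=2.7,fy=2.7,interpolation=cv2.INTER_CUBIC))
E
```

```text
{'clock': 11.65, 'joint_pos': [-38.2497, 17.6899, 39.221, 115.8249, -14.2711, 51.2289, -96.0503], 'tcp_pos': [0.4977, -0.0138, 0.0398], 'orientation': [179.9486, -0.0106, -104.7296], 'wrist_force': [-4.3741, 0.8577, -1.6151], 'finger_gap': 0.2465}
tip beyond axis 0.010706973174441428
```

View pics/c9.png

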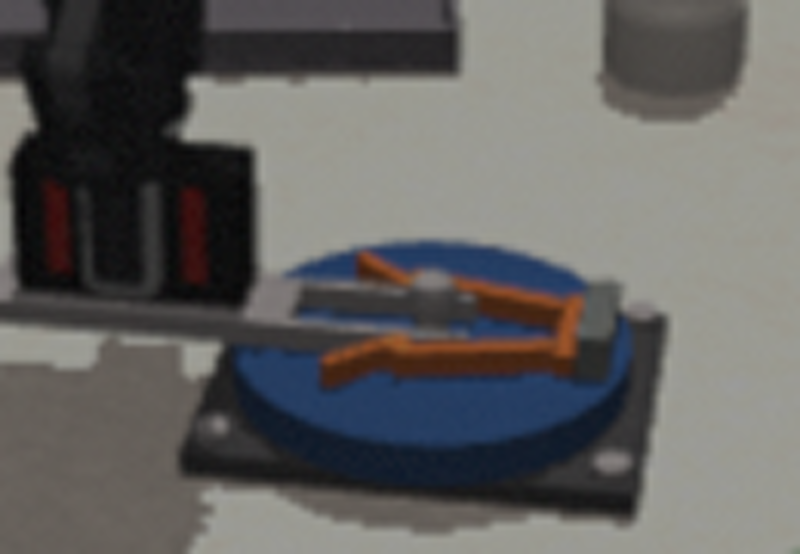

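View pics/c10.png

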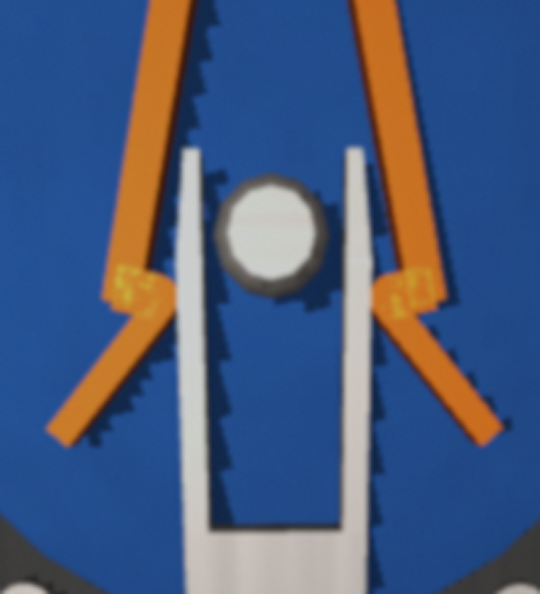

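The clip is spread on both sides with its lips at crop (170,290) and (375,290), and the shaft is between the tines. I'll go 3 mm further for margin, ease back 2 mm, then lift slowly.

Request:
{"api": "servo_tool", "payload": {
  "increments": [
    [[0,-0.02,0],[0,0,0],1],
    [[0,0,0],[0,0,0],1],
    [[0,0,0],[0,0,0],1],
    [[0,0.014,0],[0,0,0],1],
    [[0,0,0],[0,0,0],1],
    [[0,0,0],[0,0,0],1]
  ]
}}

```text
clock: 12.45
tcp_pos: [0.4994, -0.0141, 0.0403]
orientation: [-179.9, 0.0, -104.7]
wrist_force: [0.4, 0.1, -1.5]
finger_gap: 0.246
```

Request:
{"api": "servo_tool", "payload": {
  "increments": [
    [[0,0,-0.02],[0,0,0],1],
    [[0,0,-0.03],[0,0,0],1],
    [[0,0,-0.03],[0,0,0],1],
    [[0,0,-0.02],[0,0,0],1],
    [[0,0,0],[0,0,0],1]
  ]
}}

```text
clock: 13.08
tcp_pos: [0.4992, -0.014, 0.0553]
orientation: [-180.0, 0.0, -104.7]
wrist_force: [0.2, 0.2, -1.2]
finger_gap: 0.245
```

```bash
python3 - <<'E'
from h import *
d=snap("wrist","8"); st(); s=snap("side","8")
a=cv2.resize(s["pixels"][200:290,260:390,::-1],(800,554),interpolation=cv2.INTER_CUBIC)
cv2.imwrite("pics/c11.png",a)
cv2.imwrite("pics/c12.png",cv2.resize(d["pixels"][0:220,220:420,::-1],None,fx=2.7,fy=2.7,interpolation=cv2.INTER_CUBIC))
E
```

```text
{'clock': 13.125, 'joint_pos': [-38.9285, 16.2106, 39.8675, 115.1403, -12.9672, 52.9853, -97.0395], 'tcp_pos': [0.499, -0.014, 0.0551], 'orientation': [-179.9945, 0.0149, -104.7299], 'wrist_force': [0.0431, 0.0349, -1.9592], 'finger_gap': 0.246}
```

View pics/c11.png

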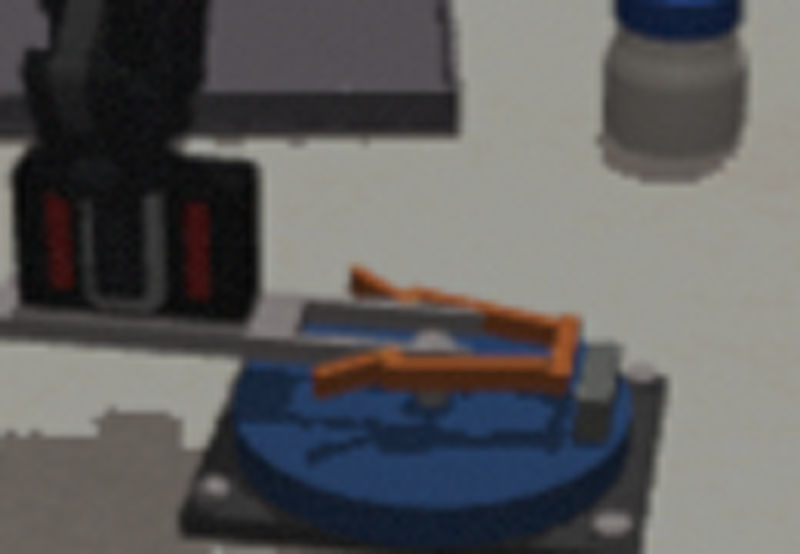

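View pics/c12.png

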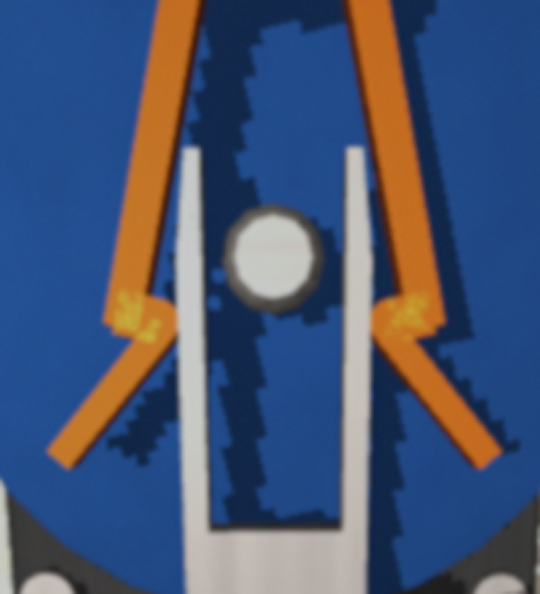

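The clip rides on the fork, free of the flange. I'll continue upward, then across to the tray.

Request:
{"api": "servo_tool", "payload": {
  "increments": [
    [[0,0,-0.04],[0,0,0],1],
    [[0,0,-0.06],[0,0,0],1],
    [[0,0,-0.07],[0,0,0],1],
    [[0,0,-0.07],[0,0,0],1],
    [[0,0,-0.05],[0,0,0],1],
    [[0,0,-0.03],[0,0,0],1],
    [[0,0,0],[0,0,0],1],
    [[0,0,0],[0,0,0],1]
  ]
}}

```text
clock: 14.18
tcp_pos: [0.4988, -0.014, 0.1028]
orientation: [180.0, -0.0, -104.7]
wrist_force: [0.3, -0.2, -1.5]
finger_gap: 0.248
```

```bash
python3 - <<'E'
from h import *
st(); s=snap("side","9")
a=cv2.resize(s["pixels"][150:310,220:400,::-1],None,fx=3.7,fy=3.7,interpolation=cv2.INTER_CUBIC)
cv2.imwrite("pics/c13.png",a)
rows([.4992,-.014,.103],-104.73,[.471,.2725,.103],-95,16,1)
E
```

```text
{'clock': 14.175, 'joint_pos': [-40.9714, 11.4833, 41.3537, 112.9998, -8.8577, 58.6628, -100.2845], 'tcp_pos': [0.4988, -0.014, 0.1028], 'orientation': [179.9746, -0.0077, -104.7301], 'wrist_force': [0.2981, -0.1562, -1.455], 'finger_gap': 0.2477}
[[[-0.112,0.042,0.0],[0,0,-0.014],1],[[-0.113,0.04,0.0],[0,0,-0.013],1],[[-0.114,0.04,0.0],[0,0,-0.014],1],[[-0.113,0.038,0.0],[0,0,-0.013],1],[[-0.115,0.036,0.0],[0,0,-0.014],1],[[-0.114,0.036,0.0],[0,0,-0.013],1],[[-0.115,0.035,0.0],[0,0,-0.014],1],[[-0.115,0.033,0.0],[0,0,-0.013],1]]
[[[-0.116,0.032,0.0],[0,0,-0.014],1],[[-0.116,0.031,0.0],[0,0,-0.013],1],[[-0.116,0.029,0.0],[0,0,-0.014],1],[[-0.117,0.029,0.0],[0,0,-0.013],1],[[-0.116,0.027,0.0],[0,0,-0.014],1],[[-0.118,0.025,0.0],[0,0,-0.013],1],[[-0.117,0.025,0.0],[0,0,-0.014],1],[[-0.118,0.023,0.0],[0,0,-0.013],1]]
end [0.4711 0.2725 0.103 ] -95.01
```

View pics/c13.png

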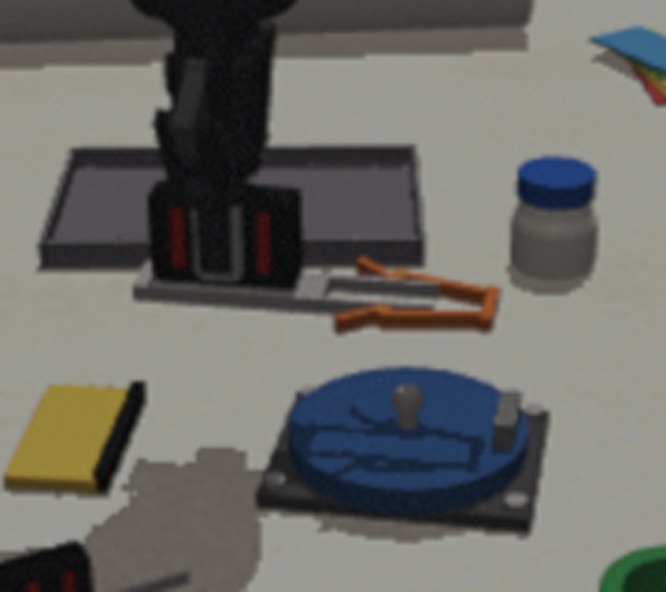

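Request:
{"api": "servo_tool", "payload": {
  "increments": [
    [[-0.06,0.022,0],[0,0,-0.007],1],
    [[-0.112,0.042,0],[0,0,-0.014],1],
    [[-0.113,0.04,0],[0,0,-0.014],1],
    [[-0.114,0.04,0],[0,0,-0.014],1],
    [[-0.114,0.038,0],[0,0,-0.014],1],
    [[-0.115,0.036,0],[0,0,-0.014],1],
    [[-0.115,0.036,0],[0,0,-0.014],1],
    [[-0.115,0.034,0],[0,0,-0.014],1]
  ]
}}

```text
clock: 15.22
tcp_pos: [0.4849, 0.1223, 0.103]
orientation: [180.0, 0.0, -100.0]
wrist_force: [0.5, 0.3, -0.7]
finger_gap: 0.249
```

Request:
{"api": "servo_tool", "payload": {
  "increments": [
    [[-0.116,0.032,0],[0,0,-0.014],1],
    [[-0.116,0.031,0],[0,0,-0.014],1],
    [[-0.116,0.03,0],[0,0,-0.014],1],
    [[-0.117,0.029,0],[0,0,-0.014],1],
    [[-0.117,0.027,0],[0,0,-0.014],1],
    [[-0.117,0.025,0],[0,0,-0.014],1],
    [[-0.117,0.025,0],[0,0,-0.014],1],
    [[-0.117,0.023,0],[0,0,-0.013],1]
  ]
}}

```text
clock: 16.23
tcp_pos: [0.471, 0.2654, 0.103]
orientation: [180.0, 0.0, -95.0]
wrist_force: [0.4, -0.2, -0.6]
finger_gap: 0.244
```

Request:
{"api": "servo_tool", "payload": {
  "increments": [
    [[-0.05,0.01,0],[0,0,0],1],
    [[0,0,0],[0,0,0],1],
    [[0,0,0],[0,0,0],1],
    [[0,0,0],[0,0,0],1]
  ]
}}

```text
clock: 16.73
tcp_pos: [0.4705, 0.2712, 0.1031]
orientation: [-180.0, -0.0, -95.1]
wrist_force: [-0.8, 0.1, -2.0]
finger_gap: 0.246
```

```bash
python3 - <<'E'
from h import *
d=snap("wrist","10"); st(); s=snap("scene","10")
cv2.imwrite("pics/c14.png",cv2.resize(s["pixels"][140:340,350:520,::-1],None,fx=3,fy=3,interpolation=cv2.INTER_CUBIC))
E
```

```text
{'clock': 16.775, 'joint_pos': [-60.3253, 16.2014, 29.5321, 106.2607, -9.1558, 59.8667, -122.2231], 'tcp_pos': [0.4704, 0.2713, 0.1031], 'orientation': [-179.9989, 0.0071, -95.0698], 'wrist_force': [-0.3064, -0.3923, -1.3825], 'finger_gap': 0.247}
```

View pics/wrist10.png

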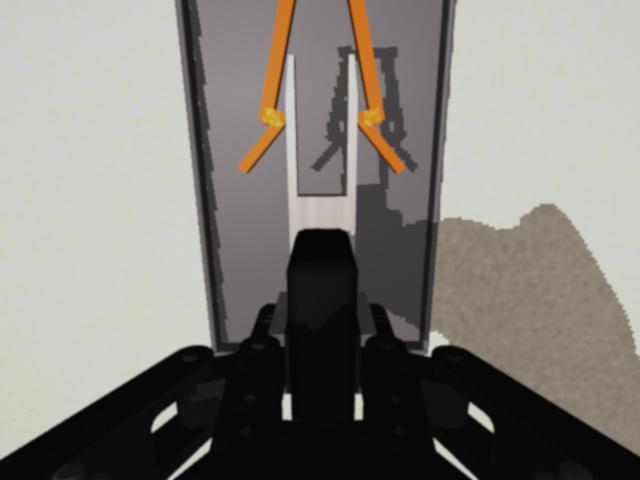

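View pics/c14.png

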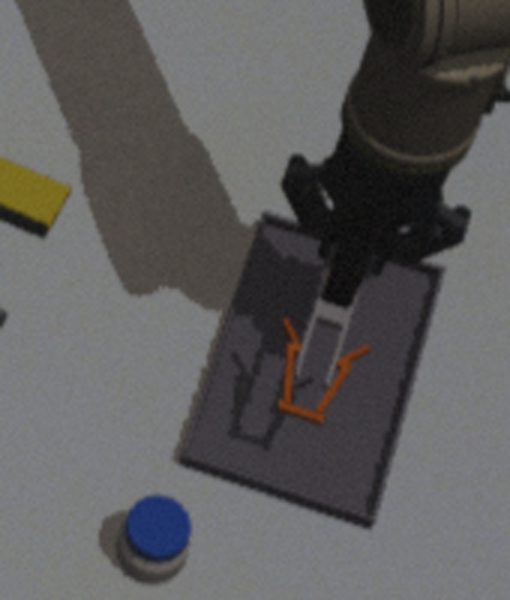

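The fork and clip sit over the tray, with its rear corners at (215,350) and (430,348), centred and parallel. I'll lower.

Request:
{"api": "servo_tool", "payload": {
  "increments": [
    [[0,0,0.07],[0,0,0],1],
    [[0,0,0.12],[0,0,0],1],
    [[0,0,0.12],[0,0,0],1],
    [[0,0,0.1],[0,0,0],1],
    [[0,0,0.08],[0,0,0],1],
    [[0,0,0.05],[0,0,0],1],
    [[0,0,0],[0,0,0],1],
    [[0,0,0],[0,0,0],1]
  ]
}}

```text
clock: 17.82
tcp_pos: [0.4706, 0.2721, 0.0225]
orientation: [-180.0, 0.0, -95.0]
wrist_force: [0.1, 0.3, -1.4]
finger_gap: 0.245
```

Request:
{"api": "servo_tool", "payload": {
  "increments": [
    [[0,0,0.01],[0,0,0],1],
    [[0,0,0.006],[0,0,0],1],
    [[0,0,0],[0,0,0],1],
    [[0,0,0],[0,0,0],1]
  ]
}}

```text
clock: 18.32
tcp_pos: [0.4703, 0.2719, 0.0197]
orientation: [-180.0, 0.0, -95.0]
wrist_force: [0.3, 0.5, -1.3]
finger_gap: 0.248
```

Request:
{"api": "servo_tool", "payload": {
  "increments": [
    [[0,0,0.004],[0,0,0],1],
    [[0,0,0.003],[0,0,0],1],
    [[0,0,0],[0,0,0],1],
    [[0,0,0],[0,0,0],1]
  ]
}}

```text
clock: 18.82
tcp_pos: [0.4703, 0.272, 0.0193]
orientation: [180.0, 0.0, -95.0]
wrist_force: [-4.5, -2.0, 9.6]
finger_gap: 0.251
```

The wrist force has risen to 9.6 N, so the tool is on the tray floor. I'll open, then retreat straight up.

Request:
{"api": "servo_tool", "payload": {
  "increments": [
    [[0,0,-0.003],[0,0,0],1],
    [[0,0,0],[0,0,0],0.3],
    [[0,0,0],[0,0,0],-0.2],
    [[0,0,0],[0,0,0],-0.6],
    [[0,0,0],[0,0,0],-0.8],
    [[0,0,0],[0,0,0],-0.8],
    [[0,0,0],[0,0,0],-0.8]
  ]
}}

```text
clock: 19.7
tcp_pos: [0.4703, 0.2719, 0.0191]
orientation: [180.0, 0.0, -95.0]
wrist_force: [0.3, -0.5, -0.4]
finger_gap: 0.896
```

Request:
{"api": "servo_tool", "payload": {
  "increments": [
    [[0,0,-0.05],[0,0,0],-0.8],
    [[0,0,-0.15],[0,0,0],-0.8],
    [[0,0,-0.25],[0,0,0],-0.8],
    [[0,0,-0.25],[0,0,0],-0.8],
    [[0,0,-0.25],[0,0,0],-0.8],
    [[0,0,-0.15],[0,0,0],-0.8],
    [[0,0,0],[0,0,0],-0.8],
    [[0,0,0],[0,0,0],-0.8]
  ]
}}

```text
clock: 20.7
tcp_pos: [0.4699, 0.2717, 0.1835]
orientation: [180.0, -0.0, -95.0]
wrist_force: [-0.2, -0.1, 0.1]
finger_gap: 0.901
```

```bash
python3 - <<'E'
from h import *
d=snap("wrist","11"); st(); s=snap("side","11"); snap("scene","11")
T=np.array(__import__("bench").robot.state()["tcp_pos"])
E
```

```text
{'clock': 20.75, 'joint_pos': [-62.0432, 11.0557, 30.746, 101.4336, -6.0117, 69.2195, -124.6331], 'tcp_pos': [0.4698, 0.2716, 0.1832], 'orientation': [179.9398, -0.0535, -95.014], 'wrist_force': [-1.2066, -0.3914, 0.4471], 'finger_gap': 0.8971}
```

View pics/wrist11.png

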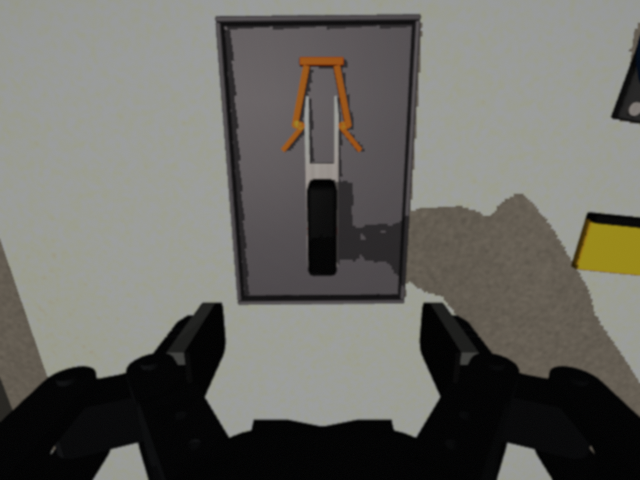

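View pics/side11.png

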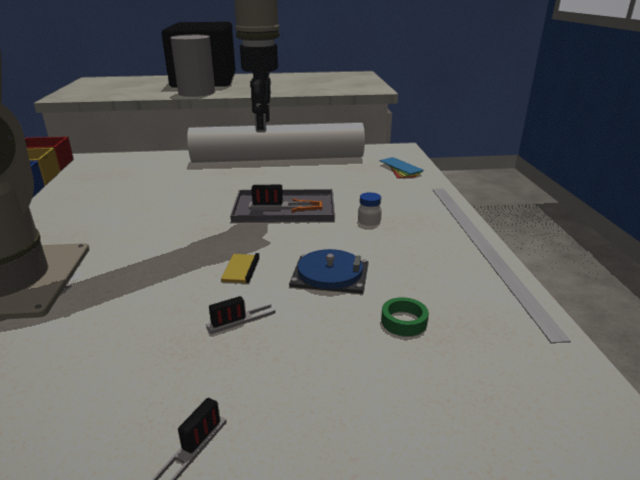

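The tool at (322,228) lies upright and the clip (bow at (322,62)) is on the fork, both wholly inside the tray. The jar, tape and squeegee sit at the same pixels in the side view as at the start, and the gripper is clear. Handing in.

```bash
python3 - <<'E'
from bench import robot
print(robot.close_job())
E
```

```text
the job is handed in; nothing more can be done
None
```

I gripped the largest forked tool, slid its fork into the clip until both arms were spread, lifted the clip off the shaft on the fork, and laid tool and clip in the tray. I handed the job in at about 21 s, and it gave no verdict.

**Last checks:**
- The pictures show the tool upright and the clip still spread on the fork, both well inside the tray. The bare shaft is left on the hub.
- The jar, tape roll and squeegee show no visible shift.
- The gripper is about 16 cm above where it let go, touching nothing.

**What was off:**
- The largest push I read while the clip opened was about 33 N sideways, with 28 N upward at the same moment. That is more than the 5 to 15 N expected but far below the 120 N limit. It was gone after the clip had spread.
- The two cameras' first tool-tip positions differed by about 4 mm. The wrist camera settled it before I gripped.
- I did not read the clip's arm angles or height directly; I judged them from the pictures and the arm's position.

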